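# Pry the battery cover off a toy truck

## Task

The demo dump truck lies belly up in its cradle and needs new batteries: lever its clipped-in battery cover loose with the pry tool under the cover's lip (keep the fingers off the cover while it is still clipped in). Then lay the tool back on the black rubber mat and lay the loose cover flat in the white tray, ridge up. Leave the other toys and things on the table where they are.

Things in the scene. Friction and masses are not known exactly. Their poses are not given: they have to be found in the camera images.
- truck: Toy dump truck, blue and black, belly up in a plywood cradle fixed to the table; 168 mm wide over the side steps (x), 250 mm long (y). Origin on the table under its centre, z up. Pry from its -x side; chassis side wall at x = -52 mm. Four wheels of radius 30 mm at y = +-85 mm, centres 97 mm above the table, |x| from 55 to 79 mm. The battery cover lies on its belly.
- truck_well (a point): Centre of the seat of the cover, at truck (-4, 0, 115) mm, axes as the truck's: a ledge 115 mm above the table round the battery well. A rim 6 mm high stands round the cover with 1 mm play, flush with its top, with a 44 mm wide gap on the -x side for the cover's lip.
- truck_step (a point): Middle of the upper outer edge of the solid side step on the -x side, at truck (-84, 0, 107) mm: the fulcrum. The flat step reaches from here in to the chassis wall (x = -52 mm) and is 90 mm long (y). Between step and lip is a gap 8 mm high for the blade, closed by the chassis wall 32 mm in from this edge.
- catch_1 (a point): Sprung round catch at truck (-34, 40, 126) mm, 12 mm across, housing |y| from 44 to 66 mm, top 133 mm above the table. It and catch_2 overlap the cover's edges by 2 mm from above and give way sideways: some 12 to 20 N up at the lip. Once the lip is about 8 mm up they have let go and the cover stays up, tilted about its far (+x) edge, even without the tool.
- catch_2 (a point): The same catch on the other edge, at truck (-34, -40, 126) mm.
- cover: Battery cover, loose grey plate 80 (x) by 72 (y) by 6 mm, 50 g. Origin at the centre of its underside, z up through the ridge; seated at point truck_well, axes along the truck's. A lip 40 mm wide, 6 mm thick, runs on to x = -60 mm. On top a finger ridge, x from -17 to 33 mm, 12 mm wide, 16 mm high above the plate.
- cover_lip (a point): Middle of the lip's lower outer edge, at (-60, 0, 0) mm in the cover; seated it is 115 mm above the table and 12 mm outside the chassis wall.
- cover_ridge (a point): Middle of the ridge's top, at (8, 0, 22) mm in the cover.
- pry: Pry tool, 170 mm long, 110 g: wooden handle 85 (x from -75 to 10 mm) by 20 (y) by 26 mm high, and a straight flat steel blade from x = 10 to 95 mm, 16 mm wide, 4 mm thick, its mid-plane 13 mm above the tool's underside. Origin on the underside, x to the tip. Its centre of mass is near x = -5 mm. It lies on the mat, the handle flat.
- pry_tip (a point): End of the blade, mid-width and mid-thickness: (95, 0, 13) mm in the tool.
- mat: Black rubber mat fixed to the table, 230 (x) by 110 (y) by 4 mm; origin at the centre of its underside.
- tray: White open tray fixed to the table, 170 (x) by 140 (y) by 30 mm high, walls and floor about 4 mm; origin at the centre of its underside.
- car_a: Toy car, orange, 90 x 50 x 42 mm, bystander; origin under its centre.
- car_b: Toy car, green, 90 x 50 x 42 mm, bystander; origin under its centre.
- drum: Toy drum, 98 mm across, 100 mm high, bystander; origin under its centre.
- cat: White cat figure, 80 mm across, 120 mm high, bystander; origin under its centre.
- jar: Clear jar with a lid, 64 mm across, 85 mm high, bystander; origin under its centre.
- cellbox: Flat cardboard box of batteries, 100 x 60 x 22 mm, bystander; origin under its centre.
Mind the look-alikes: they are no part of the job. What is meant by the pry is not orange, and is the smaller of those in its own colour.

How it is judged (in metres and radians):
On the way:
1. the cover's lip has been levered up past the catches (7 mm or more above its seated height), the blade's tip within 30 mm of the lip, the cover still on the truck and not held by the fingers (z of cover_lip in the frame of truck above 0.122 m and horizontal distance between cover and truck below 0.04 m and distance between pry_tip and cover_lip below 0.03 m and contact force between the fingers and cover below 0.5 N), for 0.1 s.
At the end, for the whole second after the job is handed in: Cover at rest in the tray, flat within 0.2 rad, ridge up, origin within 60 mm (x), 50 mm (y) of the tray centre, under 35 mm above its underside. Pry tool at rest on the mat, level within 0.27 rad, origin within 100 mm (x), 50 mm (y) of the mat centre, under 40 mm above its underside (x of cover in the frame of tray between -0.06 and 0.06 m and y of cover in the frame of tray between -0.05 and 0.05 m and z of cover in the frame of tray below 0.035 m and angle between cover's own z axis and vertical below 0.2 rad and linear speed of each of cover, pry below 0.02 m/s and x of pry in the frame of mat between -0.1 and 0.1 m and y of pry in the frame of mat between -0.05 and 0.05 m and z of pry in the frame of mat below 0.04 m and angle between the x axis of pry and the z axis of mat, either way round above 1.3 rad); the robot touches nothing.
It fails at once if the fingers press or pull on the cover (over 3 N) while it is still clipped in (contact force between the fingers and cover above 3 N and z of cover_lip in the frame of truck between 0.111 and 0.119 m and horizontal distance between cover and truck below 0.02 m).
It fails at once if a bystander has been moved more than 30 mm (distance of any of car_a, car_b, drum, cat, jar, cellbox from where it was at the start of the episode above 0.03 m).
It also fails if it takes over 72 s, if anything falls off the work surface, if the arm or the gripper's body presses on something with over 40 N, if the wrist force passes 120 N, or if a joint passes its speed limit or range.

## Robot

A 7-joint arm with a two-finger parallel gripper is mounted at the origin on the work surface. World frame = base frame: x ahead of the robot, y to its left, z up, the work surface at z = 0. Lengths are in mm, angles in rad, forces in N, time in s.
With the tool pointing down it reaches from about 400 to 875 mm from the base axis. Payload 4.4 kg.
Tool frame: the origin (TCP) lies between the finger pads; the fingertips stand 17 mm ahead of it and the grasp point (between the pads) lies 2 mm behind it; z points along the fingers, y is the line along which they close (so a half turn about z gives the same grasp; the last joint's range is limited). The gripper opens to 85 mm and grips with 20 to 120 N. Pads are 22 mm wide; open, the fingers measure 114 mm over their backs; the gripper's body (76 mm by 85 mm) begins 54 mm behind the grasp point. The pads swing forward as they close: fully open they stand 13 mm farther back than shut.
Start: joints at [-0.066, 0.628, 0.038, 1.517, -0.027, 0.996, -0.02], TCP at [650.014, 0.027, 248.313] pointing down, gripper open.
Joint ranges: [-3.06, 3.06], [-0.37, 2.12], [-1.25, 1.32], [0.18, 2.47], [-1.1, 4.24], [0.23, 1.98], [-2.94, 2.94]. Speed limits (rad/s): [2.57, 2.57, 3.14, 3.14, 3.14, 3.14, 3.14].

## Interface

Orientations are given as [roll, pitch, yaw] about the fixed x, y, z axes, in that order (R = Rz(yaw) Ry(pitch) Rx(roll)).
In Python, from cell import sensors, get_image, ctrl gives the robot as it stands.
- The arm moves only by the tool send_rows, never from a script. Its argument "series" is a list of rows, each a list of 3 entries, a list of its own where there are three numbers: the finger opening in mm, from 0 to 85.4, then the shift along the world's x, y, z in units of 60 mm (1.0 is 60 mm), then the turn, a rotation vector about the world's x, y, z in units of 5 degrees (1.0 is 5 degrees). A call has 1 to 8 rows; each row shifts and turns the commanded pose from where the row before left it; what a row does not reach is not made up. A row lasts 1/8 s, in which the tool goes at most 62.5 mm and 10.7 degrees, less where a joint would pass 70% of its speed; a pose out of reach is approached as far as the arm can. A call is refused whole if a number of a shift passes 1 or a number of a turn 1, either way. A call with a gripper value outside its range is refused whole. The fingers move at their own pace and stop on an object; the grip force is fixed at half the most. Time passes only in rows, so rows that do not move let the fingers close. It gives the time, the measured TCP pose, the force, the opening and the grip force at its end, in the units of the state.
- sensors.read_state(): the state, without advancing time (a new reading comes with each control period).
- get_image(name): name is "scene" or "side" or "wrist"; returns a dict with "img" (400x640x3 uint8, red, green, blue), "depth" (400x640 float32, mm along the optical axis (not along the pixel's ray), 0 where there is no reading), "vfov" (degrees; the focal length in pixels is half the picture's height over the tangent of half this angle, whatever the lens; pixels are square), "cx", "cy" (the principal point, pixels), "world_to_cam" (4x4, takes a point from world to camera coordinates). Camera axes: x right, y down, z forward; pixel columns grow to the right and rows downward; lengths in mm; the calibration is good to about 2 mm. A picture is of the moment at which its call begins.
- ctrl.finish_job(): hands the job in; it is judged then, once.
The state is a dict: "clock": time; "qpos": joint angles; "qd": joint speeds; "tau": joint torques, N m; "eef_pos": TCP position; "tool_rot": TCP orientation; "force": force on the tool from outside, world axes, zero at the start; "torque": the same for the moment, N m; "width": finger opening in mm; "gripper_force": force on a finger pad.
Only numpy, scipy, OpenCV 4.12 (cv2) and the standard library are available. Lean on these libraries where they do the work, as an engineer would, in place of code of your own. Each camera call takes 0.05 s, during which the arm holds its last target. There are 200 camera calls.

## Working session

There is one attempt and no reset: what is moved stays moved. The work goes in short steps, Python scripts to look and compute and a tool call to move; the robot and the scene stay as the last step left them, time stands still between calls to the robot, and variables do not carry over. Pictures are saved under pics/ and viewed, at most 10 in all, crops included, and the job is handed in when it is done.

Besides the shell and the picture viewer there is one more tool, called after ">>>" as name([rows], argument=value, ...), one row to a line, values as JSON. send_rows: Moves the arm, as the interface text tells. Its arguments: {"type":"object","properties":{"series":{"type":"array"}},"required":["series"]}

```bash
mkdir -p pics; cat > h.py <<'E'
import numpy as np,cv2
from cell import sensors,get_image,ctrl
def grab(n,f=None):
    d=get_image(n)
    np.savez(f'{n}.npz',**d)
    if f: cv2.imwrite(f'pics/{f}.png',d['img'][:,:,::-1])
    return d
def load(n): return dict(np.load(f'{n}.npz'))
def cloud(d):
    dep=d['depth'].astype(float);H,W=dep.shape
    f=H/2/np.tan(np.radians(float(d['vfov']))/2)
    v,u=np.mgrid[:H,:W]
    P=np.stack([(u-float(d['cx']))/f*dep,(v-float(d['cy']))/f*dep,dep],-1)
    M=d['world_to_cam'];P=(P-M[:3,3])@M[:3,:3]
    P[dep==0]=np.nan
    return P
E
python3 - <<'E'
from h import *
for n in('scene','side','wrist'): 
    d=grab(n,n+'0'); M=d['world_to_cam']; print(n,d['vfov'],(-M[:3,:3].T@M[:3,3]).round(),M[2,:3].round(2))
a=[cv2.imread(f'pics/{n}0.png') for n in('scene','side')]
print(sensors.read_state()['clock'])
E
```

```text
scene 54.219443496844505 [871. 386. 988.] [-0.36 -0.43 -0.83]
side 54.05827816787 [ -79. -785.  738.] [ 0.52  0.64 -0.56]
wrist 67.01161150031216 [649.  80. 374.] [-0.   -0.31 -0.95]
0.15
```

View pics/scene0.png

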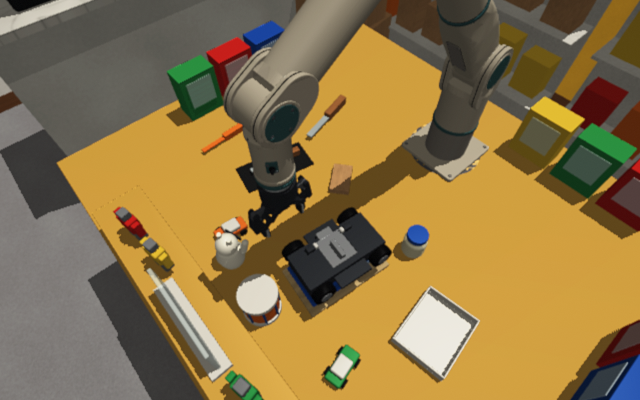

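View pics/side0.png

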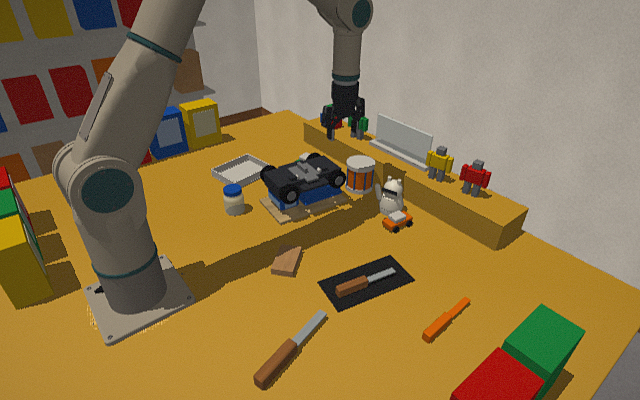

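The scene picture shows the truck belly up at (337,255), the cover's ridge at (335,245), the tray at (435,333), and the mat partly hidden by the arm. The side picture shows the mat at (365,282) with the small brown-handled pry on it. The larger look-alike is off the mat at (290,350). Next I build a rectified top view.

```bash
cat > ortho.py <<'E'
from h import *
def ortho(names,x0,x1,y0,y1,s):
    W=int((y1-y0)/s);H=int((x1-x0)/s)
    im=np.zeros((H,W,3),np.uint8);z=np.full((H,W),-99.)
    for n in names:
        d=load(n);P=cloud(d).reshape(-1,3);C=d['img'].reshape(-1,3)
        ok=np.isfinite(P[:,0])&(P[:,2]<170)&(P[:,2]>-20);P=P[ok];C=C[ok]
        r=((x1-P[:,0])/s).astype(int);c=((y1-P[:,1])/s).astype(int)
        o=(r>=0)&(r<H)&(c>=0)&(c<W)
        for i in np.where(o)[0]:
            if P[i,2]>z[r[i],c[i]]: z[r[i],c[i]]=P[i,2];im[r[i],c[i]]=C[i]
    return im,z
E
python3 - <<'E'
from ortho import *
im,z=ortho(['scene','side'],250,950,-450,450,2)
m=(z<-50).astype(np.uint8)
im=cv2.inpaint(im,m,2,cv2.INPAINT_NEAREST if 0 else cv2.INPAINT_TELEA)
im=cv2.resize(im,None,fx=1.7,fy=1.7)
for x in range(300,950,100): cv2.putText(im,str(x),(0,int((950-x)*.85)),0,.4,(255,0,0),1);cv2.line(im,(0,int((950-x)*.85)),(765,int((950-x)*.85)),(255,0,0),1)
for y in range(-400,450,100): cv2.putText(im,str(y),(int((450-y)*.85),10),0,.4,(255,0,0),1);cv2.line(im,(int((450-y)*.85),0),(int((450-y)*.85),600),(255,0,0),1)
cv2.imwrite('pics/o.png',im[:,:,::-1])
E
```

```text
(no output)
```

View pics/o.png

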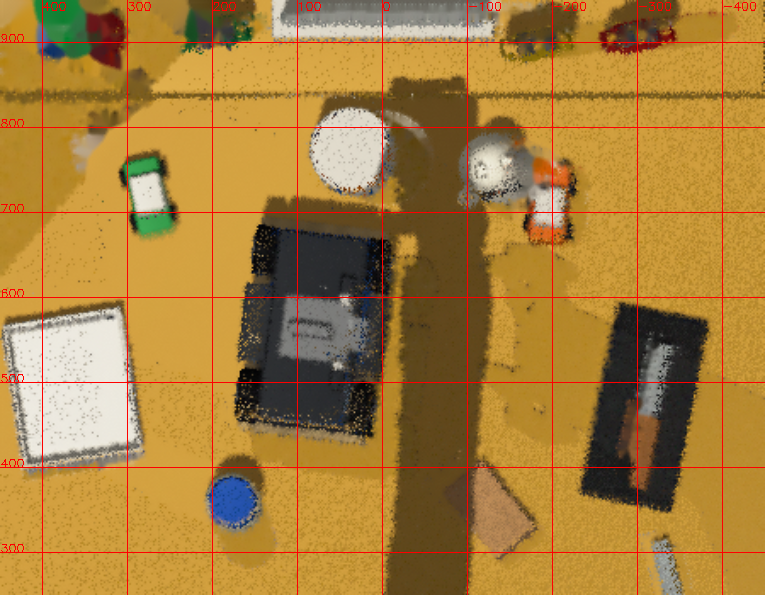

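```bash
python3 - <<'E'
from h import *
def rect(Q,t):
    r=cv2.minAreaRect(Q[:,:2].astype(np.float32));print(t,len(Q),np.round(r[0],1),np.round(r[1],1),round(r[2],1),'z',np.percentile(Q[:,2],[5,50,95]).round(1),'mean',Q.mean(0).round(1))
def clean(Q):  # density filter
    from scipy.spatial import cKDTree
    k=cKDTree(Q[:,:2]);n=np.array([len(a) for a in k.query_ball_point(Q[:,:2],6)]);return Q[n>np.median(n)*.4]
for n in('scene','side'):
    d=load(n);P=cloud(d).reshape(-1,3);C=d['img'].reshape(-1,3).astype(int);hsv=cv2.cvtColor(d['img'],cv2.COLOR_RGB2HSV).reshape(-1,3).astype(int)
    x,y,z=P.T;b=C.max(1)
    tr=(x>450)&(x<680)&(y>0)&(y<170)
    S=lambda m,t:(rect(clean(P[m]),n+' '+t) if m.sum()>15 else print(n,t,m.sum()))
    S(tr&(z>116)&(z<125)&(b>85)&(hsv[:,1]<60),'cover')
    S(tr&(z>129)&(z<142)&(b>85)&(x>540)&(x<590),'ridge')
    S(tr&(z>128)&(z<140)&(x>590)&(y<80),'catchA'); S(tr&(z>128)&(z<140)&(x<535)&(x>500)&(y<70),'catchB')
    S((x>430)&(x<690)&(y>-10)&(y<190)&(z>110)&(z<129)&(b<75),'chassis+wheels')
    S((x>430)&(x<690)&(y>-10)&(y<190)&(z>102)&(z<112)&(b>50),'steps')
    mt=(x>330)&(x<620)&(y>-410)&(y<-210)
    S(mt&(z<8)&(b<60),'mat'); S(mt&(z>24)&(z<36),'handle'); S(mt&(z>13)&(z<23)&(hsv[:,1]<60)&(b>90),'blade'); 
    S((y>270)&(y<470)&(x>370)&(x<620)&(z>20)&(z<36)&(hsv[:,1]<70),'traywall');S((y>270)&(y<470)&(x>370)&(x<620)&(z<9)&(hsv[:,1]<50),'trayfloor')
E
```

```text
scene cover 758 [561.2  67.5] [101.4  72.6] 83.1 z [119.7 122.2 124.4] mean [562.5  71.7 122.1]
scene ridge 94 [562.6  85.8] [49.7 12.6] 84.7 z [136.  138.  140.5] mean [563.3  86.1 138.1]
scene catchA 91 [623.1  31.1] [25.4 66.3] 48.4 z [128.9 133.  135.9] mean [615.4  36.6 132.7]
scene catchB 58 [511.6  53.3] [15.1 25.5] 78.2 z [129.4 132.9 136.2] mean [512.   54.  132.9]
scene chassis+wheels 3334 [564.2  82.3] [160.  221.3] 83.4 z [115.6 122.3 126.8] mean [573.6  89.5 122. ]
scene steps 401 [572.4 148.9] [ 28.6 182. ] 82.4 z [105.5 108.1 110.6] mean [571.8 150.  108.1]
scene mat 488 [ 473.2 -306.9] [106.6 225.5] 78.4 z [2.9 5.7 7.6] mean [ 490.8 -304.2    5.6]
scene handle 39 [ 392.3 -301.9] [19.2 26.9] 87.8 z [25.5 31.2 34.4] mean [ 390.1 -299.4   30.9]
scene blade 6
scene traywall 612 [493.7 364.4] [170.7 139.9] 8.9 z [21.4 29.8 33.2] mean [498.1 371.6  28.8]
scene trayfloor 3473 [488.  363.7] [157.1 132.5] 8.9 z [2.2 5.1 7.9] mean [490.3 366.    5.1]
side cover 259 [558.2  69.4] [99.  76.4] 83.1 z [117.8 119.7 122.1] mean [559.   67.6 119.8]
side ridge 25 [560.7  85.4] [42.1 10
[... 211 characters left out ...]
33. ] mean [508.9  52.2 131.2]
side chassis+wheels 1216 [558.3  78.8] [157.6 224. ] 83.3 z [112.2 119.7 125.1] mean [544.1  73.3 119.4]
side steps 111 [560.6  82.9] [168.7 195.6] 83.1 z [103.1 105.7 109.6] mean [545.9  39.1 106. ]
side mat 2090 [ 469.2 -309.2] [109.8 228.5] 78.2 z [0.6 2.8 5. ] mean [ 464.8 -311.9    2.8]
side handle 219 [ 416.1 -308.7] [21.  85.2] 77.6 z [25.8 28.4 30.8] mean [ 413.3 -309.5   28.3]
side blade 144 [ 503.2 -325.7] [18.9 79.8] 77.9 z [15.5 17.5 20. ] mean [ 502.5 -325.5   17.5]
side traywall 249 [489.9 364. ] [174.5 142.7] 9.5 z [20.5 25.8 29.7] mean [477.7 364.8  25.5]
side trayfloor 602 [489.  364.3] [174.1 143.6] 9.2 z [0.3 3.1 7.7] mean [495.7 381.1   3.4]
```

Pry, truck and tray fits agree with the given sizes. The truck origin is about (561,82), with its x axis at world yaw 83°. The pry has yaw -12° and origin about (450,-314). The tray centre is about (492,364).

```bash
python3 - <<'E'
from h import *
from scipy.spatial.transform import Rotation as R
s=sensors.read_state();print(s['eef_pos'],s['tool_rot'],R.from_euler('xyz',s['tool_rot']).as_matrix().round(2),s['width'],s['force'])
E
```

```text
[6.49546793e+02 5.73745099e-02 2.47600862e+02] [-3.14014265e+00 -1.64984396e-05  1.57081893e+00] [[-0.  1. -0.]
 [ 1.  0.  0.]
 [ 0. -0. -1.]] 85.29535960042347 [-0.93316189  0.18120997  0.62827585]
```

>>> send_rows([
  [50,[-0.165,-0.248,-0.1],[0,0,-0.973]],
  [50,[-0.165,-0.248,-0.1],[0,0,-0.973]],
  [50,[-0.165,-0.248,-0.1],[0,0,-0.973]],
  [50,[-0.165,-0.248,-0.1],[0,0,-0.973]],
  [50,[-0.165,-0.248,-0.1],[0,0,-0.973]],
  [50,[-0.165,-0.248,-0.1],[0,0,-0.973]],
  [50,[-0.165,-0.248,-0.1],[0,0,-0.973]],
])

```text
clock: 1.02
eef_pos: [580.2, -104.5, 205.9]
tool_rot: [-3.141, 0.0, 0.974]
force: [0.5, -0.5, 0.1]
width: 49.8
gripper_force: 0.0
```

>>> send_rows([
  [50,[-0.165,-0.248,-0.1],[0,0,-0.973]],
  [50,[-0.165,-0.248,-0.1],[0,0,-0.973]],
  [50,[-0.165,-0.248,-0.1],[0,0,-0.973]],
  [50,[-0.165,-0.248,-0.1],[0,0,-0.973]],
  [50,[-0.165,-0.248,-0.1],[0,0,-0.973]],
  [50,[-0.165,-0.248,-0.1],[0,0,-0.973]],
  [50,[-0.165,-0.248,-0.1],[0,0,-0.973]],
])

```text
clock: 1.9
eef_pos: [510.8, -209.3, 163.9]
tool_rot: [3.142, -0.0, 0.376]
force: [0.3, -0.1, 0.9]
width: 49.8
gripper_force: 0.0
```

>>> send_rows([
  [50,[-0.165,-0.248,-0.1],[0,0,-0.973]],
  [50,[-0.165,-0.248,-0.1],[0,0,-0.973]],
  [50,[-0.165,-0.248,-0.1],[0,0,-0.973]],
  [50,[-0.165,-0.248,-0.1],[0,0,-0.973]],
  [50,[-0.165,-0.248,-0.1],[0,0,-0.973]],
  [50,[-0.165,-0.248,-0.1],[0,0,-0.973]],
  [50,[-0.165,-0.248,-0.1],[0,0,-0.973]],
  [50,[0,0,0],[0,0,0]],
])

```text
clock: 2.9
eef_pos: [440.7, -314.0, 121.9]
tool_rot: [3.141, 0.001, -0.216]
force: [0.6, -0.2, 0.1]
width: 49.7
gripper_force: 0.0
```

```bash
python3 - <<'E'
from h import *
s=sensors.read_state();print(s['eef_pos'],s['tool_rot'],s['width'],s['clock'],s['qpos'])
for n in('wrist','scene'):
    d=grab(n,n+'1');P=cloud(d).reshape(-1,3);hsv=cv2.cvtColor(d['img'],cv2.COLOR_RGB2HSV).reshape(-1,3)
    x,y,z=P.T;mt=(x>330)&(x<580)&(y>-390)&(y<-240)
    for t,m in(('handle',mt&(z>25)&(z<35)&(hsv[:,1]>70)),('blade',mt&(z>13)&(z<23)&(hsv[:,1]<60)&(hsv[:,2]>90))):
        Q=P[m]
        if len(Q)>10: r=cv2.minAreaRect(Q[:,:2].astype(np.float32));print(n,t,len(Q),np.round(r,1) if 0 else r,np.median(Q[:,2]))
E
```

```text
[ 440.66962937 -314.02340631  121.90508561] [ 3.14080432e+00  1.07996376e-03 -2.16480841e-01] 49.719072081941924 2.9 [ 0.28907084  0.69739037  0.43071955  1.94326772 -0.48859506  0.60515911
 -0.74723286]
wrist handle 2440 ((418.64813232421875, -307.112060546875), (19.576087951660156, 84.30850219726562), 78.16112518310547) 31.188474472937614
wrist blade 2584 ((501.3783874511719, -324.186279296875), (16.029186248779297, 85.16199493408203), 78.59828186035156) 20.341073348402617
scene handle 147 ((419.9851989746094, -308.3441467285156), (21.81214714050293, 84.33856964111328), 79.68086242675781) 31.298079042034015
scene blade 26 ((475.2627868652344, -318.8600158691406), (19.442777633666992, 14.656442642211914), 3.849092960357666) 20.160732696008395
```

>>> send_rows([
  [50,[0.016,0.016,-0.4],[0,0,0.14]],
  [50,[0.016,0.016,-0.4],[0,0,0]],
  [50,[0,0,-0.4],[0,0,0]],
  [50,[0,0,-0.3],[0,0,0]],
  [50,[0,0,-0.13],[0,0,0]],
  [50,[0,0,0],[0,0,0]],
  [0,[0,0,0],[0,0,0]],
  [0,[0,0,0],[0,0,0]],
])

```text
clock: 4.0
eef_pos: [444.6, -311.1, 25.5]
tool_rot: [3.141, -0.002, -0.2]
force: [0.1, 0.3, -1.4]
width: 18.9
gripper_force: 58.6
```

>>> send_rows([
  [0,[0,0,0],[0,0,0]],
  [0,[0,0,0],[0,0,0]],
  [0,[0,0,0],[0,0,0]],
  [0,[0,0,0],[0,0,0]],
])

```text
clock: 4.5
eef_pos: [444.6, -311.0, 25.4]
tool_rot: [3.141, -0.002, -0.2]
force: [-0.6, -0.3, 5.2]
width: 19.1
gripper_force: 59.3
```

>>> send_rows([
  [0,[0,0,0.4],[0,0,0]],
  [0,[0,0,0.6],[0,0,0]],
  [0,[0.076,0.153,0.053],[0,0,0.948]],
  [0,[0.076,0.153,0.053],[0,0,0.948]],
  [0,[0.076,0.153,0.053],[0,0,0.948]],
  [0,[0.076,0.153,0.053],[0,0,0.948]],
  [0,[0.076,0.153,0.053],[0,0,0.948]],
  [0,[0.076,0.153,0.053],[0,0,0.948]],
])

```text
clock: 5.5
eef_pos: [471.4, -254.9, 103.7]
tool_rot: [-3.141, 0.0, 0.299]
force: [-0.0, 0.8, -0.9]
width: 18.7
gripper_force: 58.7
```

>>> send_rows([
  [0,[0.076,0.153,0.053],[0,0,0.948]],
  [0,[0.076,0.153,0.053],[0,0,0.948]],
  [0,[0.076,0.153,0.053],[0,0,0.948]],
  [0,[0.076,0.153,0.053],[0,0,0.948]],
  [0,[0.076,0.153,0.053],[0,0,0.948]],
  [0,[0.076,0.153,0.053],[0,0,0.948]],
  [0,[0.076,0.153,0.053],[0,0,0.948]],
])

```text
clock: 6.38
eef_pos: [503.2, -190.8, 125.9]
tool_rot: [-3.141, 0.0, 0.878]
force: [0.3, 0.6, -0.9]
width: 19.1
gripper_force: 58.7
```

>>> send_rows([
  [0,[0.076,0.153,0.053],[0,0,0.948]],
  [0,[0.076,0.153,0.053],[0,0,0.948]],
  [0,[0.076,0.153,0.053],[0,0,0.948]],
  [0,[0.076,0.153,0.053],[0,0,0.948]],
  [0,[0.076,0.153,0.053],[0,0,0.948]],
  [0,[0.076,0.153,0.053],[0,0,0.948]],
  [0,[0.076,0.153,0.053],[0,0,0.948]],
  [0,[0,0,0],[0,0,0]],
])

```text
clock: 7.38
eef_pos: [535.5, -126.1, 148.3]
tool_rot: [3.141, -0.001, 1.455]
force: [0.6, -0.3, -1.3]
width: 18.7
gripper_force: 58.7
```

```bash
cat > blade.py <<'E'
from h import *
from scipy.spatial.transform import Rotation as R
s=sensors.read_state();e=np.array(s['eef_pos']);print(e.round(1),np.round(s['tool_rot'],4),np.round(s['width'],1),s['clock'],np.round(s['force'],1))
T=R.from_euler('xyz',s['tool_rot']).as_matrix()
u=np.array([np.cos(np.radians(83.2)),np.sin(np.radians(83.2))])
for n in('wrist','scene','side'):
    d=grab(n,n+'2');P=cloud(d).reshape(-1,3);hsv=cv2.cvtColor(d['img'],cv2.COLOR_RGB2HSV).reshape(-1,3)
    L=(P-e)@T  # tool frame: x=fwd, y, z down
    m=(L[:,0]>10)&(L[:,0]<115)&(abs(L[:,1])<25)&(abs(L[:,2]-8)<20)&(hsv[:,1]<60)&(hsv[:,2]>80)
    Q=L[m]
    if len(Q)<20: print(n,len(Q));continue
    r=cv2.minAreaRect(Q[:,:2].astype(np.float32))
    p=np.polyfit(Q[:,0],Q[:,2],1)
    py=np.polyfit(Q[:,0],Q[:,1],1)
    print(n,len(Q),'x range',np.percentile(Q[:,0],[.5,99.5]).round(1),'y at tip',np.polyval(py,95).round(1),'yawdeg',np.degrees(py[0]).round(2),'topz tip',np.polyval(p,100).round(2),'pitchdeg',np.degrees(p[0]).round(2))
E
python3 blade.py
```

```text
[ 535.5 -126.1  148.3] [ 3.1412e+00 -7.0000e-04  1.4551e+00] 18.7 7.375 [ 0.6 -0.3 -1.3]
wrist 7775 x range [ 11.2 102.6] y at tip -1.0 yawdeg -0.07 topz tip 5.94 pitchdeg 1.61
scene 136 x range [ 22.3 100.8] y at tip 1.2 yawdeg 0.77 topz tip 5.56 pitchdeg -0.03
side 22 x range [ 40.6 101.4] y at tip -6.2 yawdeg 5.53 topz tip 7.71 pitchdeg -1.28
```

```bash
python3 - <<'E'
from h import *
d=load('wrist');cv2.imwrite('pics/w2.png',d['img'][:,:,::-1])
for n in('wrist','scene'):
    P=cloud(load(n))
    O=np.array([561.3,81.8,0]);c,s=np.cos(np.radians(83.2)),np.sin(np.radians(83.2));X=np.array([c,s,0]);Y=np.array([-s,c,0])
    x=(P-O)@X;y=(P-O)@Y;z=P[...,2]
    print(n)
    for a in range(-96,-20,4):
        m=(x>=a)&(x<a+4)&(abs(y)<15)&(z<130)
        if m.sum()>3: print(a,m.sum(),np.percentile(z[m],[10,50,90]).round(1))
E
```

```text
wrist
-96 5 [0.3 1.6 2.7]
-92 6 [0.4 1.2 2.2]
-88 5 [1.  1.1 2.1]
-84 669 [  1.5 105.6 108.8]
-80 213 [0.3 1.3 2.3]
-76 345 [ 0.6  7.5 12.6]
-72 239 [12.3 13.4 14.4]
-68 238 [12.4 13.3 14.3]
-64 241 [12.4 13.3 14.2]
scene
-84 16 [105.3 108.7 110.5]
-80 14 [107.1 108.4 109.8]
-76 16 [105.9 108.5 111.5]
-68 4 [119.9 122.  122.8]
-64 18 [120.8 122.5 124.9]
-60 14 [119.8 121.9 125. ]
-56 17 [120.3 121.2 123.4]
-52 19 [121.3 123.2 124.4]
-48 16 [120.4 121.9 123.4]
-44 14 [120.8 122.7 124.1]
-40 17 [120.9 122.9 125.3]
-36 15 [120.7 121.9 123.4]
-32 17 [121.7 122.5 124.3]
-28 13 [121.4 122.7 125.1]
-24 8 [121.5 122.6 124.5]
```

View pics/w2.png

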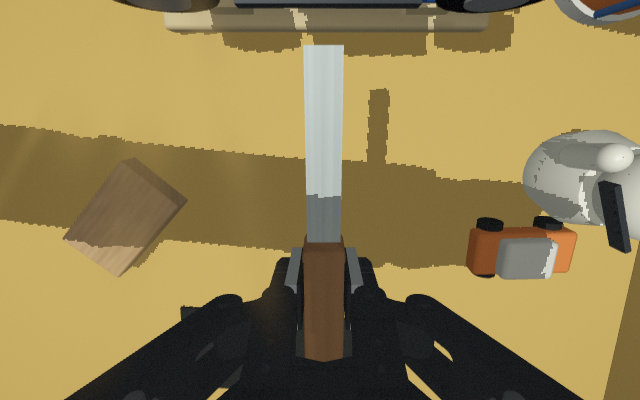

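The wrist picture shows the blade straight ahead (tip at about (324,45)) with the truck's step edge at row ~5, lateral centre ~331. The next move goes above the step short of the lip, then feels down.

>>> send_rows([
  [0,[0.045,0.3,0],[0,0,0]],
  [0,[0.045,0.3,-0.1],[0,0,0]],
  [0,[0,0,-0.2],[0,0,0]],
  [0,[0,0,-0.1],[0,0,0]],
  [0,[0,0,-0.04],[0,0,0]],
  [0,[0,0,0],[0,0,0]],
])

```text
clock: 8.28
eef_pos: [540.4, -91.6, 121.4]
tool_rot: [-3.141, 0.0, 1.454]
force: [0.1, 0.5, -1.1]
width: 18.7
gripper_force: 58.7
```

```bash
python3 blade.py
```

```text
[540.4 -91.6 121.4] [-3.1411e+00  3.0000e-04  1.4535e+00] 18.7 8.275 [ 0.1  0.5 -1.1]
wrist 13703 x range [ 11.3 114.8] y at tip -0.7 yawdeg 0.1 topz tip 8.52 pitchdeg 3.9
scene 187 x range [ 24.5 114.9] y at tip 1.3 yawdeg -0.05 topz tip 3.05 pitchdeg -2.52
side 19
```

>>> send_rows([
  [0,[0,0,-0.02],[0,0,0]],
  [0,[0,0,-0.015],[0,0,0]],
  [0,[0,0,0],[0,0,0]],
])

```text
clock: 8.8
eef_pos: [540.6, -90.9, 119.6]
tool_rot: [-3.142, -0.0, 1.454]
force: [0.2, 0.4, -1.9]
width: 18.9
gripper_force: 58.7
```

>>> send_rows([
  [0,[0,0,-0.017],[0,0,0]],
  [0,[0,0,0],[0,0,0]],
])

```text
clock: 9.05
eef_pos: [540.6, -90.9, 118.5]
tool_rot: [-3.141, -0.0, 1.455]
force: [-0.2, -0.5, -1.1]
width: 18.4
gripper_force: 58.7
```

>>> send_rows([
  [0,[0,0,-0.015],[0,0,0]],
  [0,[0,0,0],[0,0,0]],
])

```text
clock: 9.3
eef_pos: [540.6, -90.9, 117.6]
tool_rot: [-3.142, -0.0, 1.454]
force: [0.1, -0.8, -2.0]
width: 18.8
gripper_force: 58.7
```

>>> send_rows([
  [0,[0,0,-0.015],[0,0,0]],
  [0,[0,0,0],[0,0,0]],
])

```text
clock: 9.55
eef_pos: [540.7, -91.0, 117.0]
tool_rot: [3.141, -0.0, 1.454]
force: [-0.5, -0.7, 1.7]
width: 18.7
gripper_force: 59.1
```

>>> send_rows([
  [0,[0,0,-0.01],[0,0,0]],
  [0,[0,0,0],[0,0,0]],
])

```text
clock: 9.8
eef_pos: [540.7, -91.0, 116.6]
tool_rot: [3.141, -0.0, 1.454]
force: [-0.6, -0.9, 4.3]
width: 18.9
gripper_force: 59.5
```

>>> send_rows([
  [0,[0,0,0.035],[0,0,0]],
  [0,[0.012,0.1,0],[0,0,0]],
  [0,[0,0,0],[0,0,0]],
])

```text
clock: 10.18
eef_pos: [541.3, -83.9, 118.0]
tool_rot: [-3.141, -0.001, 1.456]
force: [0.5, -0.2, -0.5]
width: 18.8
gripper_force: 58.7
```

>>> send_rows([
  [0,[0.012,0.1,0],[0,0,0]],
  [0,[0.011,0.09,0],[0,0,0]],
  [0,[0,0,0],[0,0,0]],
])

```text
clock: 10.55
eef_pos: [542.8, -72.6, 118.3]
tool_rot: [-3.142, -0.0, 1.456]
force: [-0.3, -0.1, -0.6]
width: 18.8
gripper_force: 58.7
```

```bash
python3 - <<'E'
from h import *
d=grab('side');cv2.imwrite('pics/s3.png',cv2.resize(d['img'][130:220,240:380,::-1],None,fx=5,fy=5,interpolation=cv2.INTER_CUBIC))
E
```

```text
(no output)
```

View pics/s3.png

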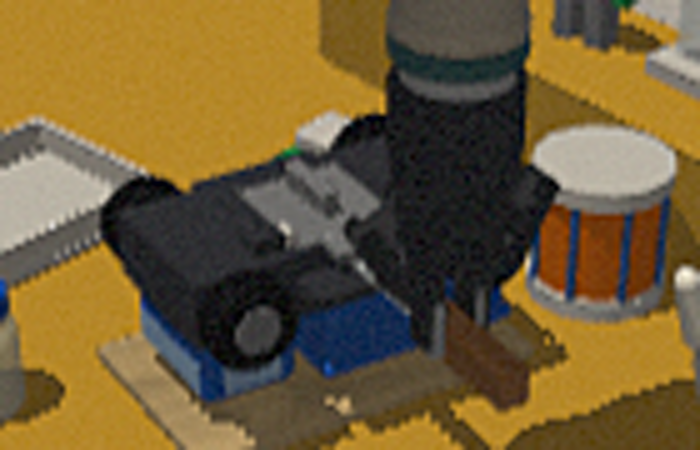

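The blade slid in under the lip with no resisting force; the picture shows the tool square to the truck's side with the blade at the step (about (390,285)). Now I lever.

>>> send_rows([
  [0,[0,0,-0.02],[0,0,0]],
  [0,[-0.001,-0.009,-0.094],[0.894,-0.107,0]],
  [0,[0,-0.002,-0.094],[0.894,-0.107,0]],
  [0,[0.001,0.005,-0.094],[0.894,-0.107,0]],
  [0,[0,0,0],[0,0,0]],
])

```text
clock: 11.22
eef_pos: [542.0, -77.3, 99.3]
tool_rot: [-3.141, -0.234, 1.449]
force: [-1.5, -5.0, -0.9]
width: 18.7
gripper_force: 59.2
```

>>> send_rows([
  [0,[0.002,0.013,-0.094],[0.894,-0.107,0]],
  [0,[0,0,0],[0,0,0]],
])

```text
clock: 11.48
eef_pos: [542.2, -77.1, 93.4]
tool_rot: [3.141, -0.309, 1.45]
force: [-1.5, -8.9, -2.3]
width: 18.8
gripper_force: 59.4
```

```bash
cat > lip.py <<'E'
from h import *
for n in('scene','side'):
    P=cloud(grab(n));O=np.array([561.3,81.8,0]);c,s=np.cos(np.radians(83.2)),np.sin(np.radians(83.2))
    x=(P-O)@np.array([c,s,0]);y=(P-O)@np.array([-s,c,0]);z=P[...,2]
    print(n,[(a,int(m.sum()),np.median(z[m]).round(1)) for a in range(-72,40,8) for m in [(x>=a)&(x<a+8)&(abs(y)<33)&(abs(y)>8)&(z>112)&(z<150)] if m.sum()>3])
s=sensors.read_state();print(np.round(s['eef_pos'],1),np.round(s['tool_rot'],3),s['clock'],np.round(s['force'],1),np.round(s['torque'],2))
E
python3 lip.py
```

```text
scene [(-72, 4, np.float64(124.0)), (-64, 30, np.float64(124.3)), (-56, 45, np.float64(123.8)), (-48, 51, np.float64(124.3)), (-40, 60, np.float64(124.0)), (-32, 54, np.float64(123.5)), (-24, 59, np.float64(123.9)), (-16, 54, np.float64(123.1)), (-8, 57, np.float64(123.4)), (0, 59, np.float64(123.0)), (8, 60, np.float64(122.6)), (16, 59, np.float64(122.8)), (24, 64, np.float64(122.1)), (32, 62, np.float64(121.7))]
side [(-72, 8, np.float64(119.7)), (-64, 18, np.float64(121.8)), (-56, 29, np.float64(119.5)), (-48, 24, np.float64(121.3)), (-40, 25, np.float64(121.2)), (-32, 18, np.float64(121.4)), (-24, 19, np.float64(121.4)), (-16, 18, np.float64(121.3)), (-8, 18, np.float64(120.7)), (0, 16, np.float64(121.1)), (8, 19, np.float64(120.3)), (16, 10, np.float64(120.2)), (24, 17, np.float64(119.6)), (32, 15, np.float64(119.0))]
[542.3 -77.2  93.7] [ 3.141 -0.307  1.452] 11.575 [-2.1 -9.4 -3.7] [-2.66  0.48  0.16]
```

>>> send_rows([
  [0,[0.01,0.08,0],[0,0,0]],
  [0,[0,0,0],[0,0,0]],
])

```text
clock: 11.82
eef_pos: [543.4, -74.7, 94.0]
tool_rot: [3.139, -0.304, 1.452]
force: [-3.6, -14.5, -0.6]
width: 18.9
gripper_force: 60.1
```

>>> send_rows([
  [0,[0.003,0.03,-0.09],[0.894,-0.107,0]],
  [0,[0,0,0],[0,0,0]],
])

```text
clock: 12.08
eef_pos: [544.1, -69.8, 88.9]
tool_rot: [3.14, -0.389, 1.451]
force: [-0.9, -6.7, 4.4]
width: 18.6
gripper_force: 60.3
```

```bash
python3 lip.py
```

```text
scene [(-64, 30, np.float64(130.3)), (-56, 42, np.float64(128.7)), (-48, 50, np.float64(129.2)), (-40, 58, np.float64(128.8)), (-32, 62, np.float64(127.8)), (-24, 57, np.float64(127.1)), (-16, 61, np.float64(126.7)), (-8, 56, np.float64(125.7)), (0, 62, np.float64(125.2)), (8, 64, np.float64(124.3)), (16, 58, np.float64(123.7)), (24, 67, np.float64(122.5)), (32, 61, np.float64(122.4))]
side [(-72, 7, np.float64(120.1)), (-64, 22, np.float64(127.2)), (-56, 32, np.float64(118.5)), (-48, 30, np.float64(125.9)), (-40, 20, np.float64(126.1)), (-32, 17, np.float64(125.4)), (-24, 21, np.float64(124.4)), (-16, 16, np.float64(123.3)), (-8, 18, np.float64(123.4)), (0, 16, np.float64(122.4)), (8, 12, np.float64(122.0)), (16, 12, np.float64(121.1)), (24, 16, np.float64(120.7)), (32, 11, np.float64(120.2))]
[544.5 -68.5  89.6] [ 3.139 -0.389  1.453] 12.175 [ 0.2 -6.3  4.4] [-0.77  0.14 -0.01]
```

>>> send_rows([
  [0,[0.001,0.02,-0.08],[0.894,-0.107,0]],
  [0,[0,0,0],[0,0,0]],
  [0,[0,0.01,-0.06],[0.5,-0.06,0]],
  [0,[0,0,0],[0,0,0]],
  [0,[0,0,0],[0,0,0]],
])

```text
clock: 12.8
eef_pos: [544.4, -66.0, 81.1]
tool_rot: [3.139, -0.511, 1.455]
force: [-1.1, -6.7, 4.2]
width: 18.7
gripper_force: 60.5
```

```bash
python3 lip.py
```

```text
scene [(-64, 29, np.float64(134.5)), (-56, 42, np.float64(132.0)), (-48, 46, np.float64(132.9)), (-40, 62, np.float64(131.7)), (-32, 62, np.float64(130.6)), (-24, 60, np.float64(129.9)), (-16, 58, np.float64(128.8)), (-8, 63, np.float64(127.6)), (0, 61, np.float64(126.6)), (8, 61, np.float64(125.4)), (16, 62, np.float64(124.6)), (24, 65, np.float64(123.6)), (32, 63, np.float64(122.1))]
side [(-64, 22, np.float64(130.1)), (-56, 31, np.float64(116.3)), (-48, 30, np.float64(127.1)), (-40, 22, np.float64(129.5)), (-32, 16, np.float64(128.5)), (-24, 22, np.float64(127.7)), (-16, 15, np.float64(126.6)), (-8, 15, np.float64(124.9)), (0, 18, np.float64(124.1)), (8, 8, np.float64(123.3)), (16, 7, np.float64(122.1)), (24, 13, np.float64(120.2)), (32, 13, np.float64(120.5))]
[544.4 -66.   81.2] [ 3.138 -0.51   1.455] 12.9 [-0.7 -6.7  5.4] [-0.77  0.13  0.1 ]
```

>>> send_rows([
  [0,[-0.002,-0.02,0.085],[-0.894,0.107,0]],
  [0,[-0.002,-0.015,0.09],[-0.894,0.107,0]],
  [0,[-0.001,-0.01,0.09],[-0.894,0.107,0]],
  [0,[-0.02,-0.2,-0.05],[0,0,0]],
  [0,[-0.05,-0.4,-0.1],[0,0,0]],
  [0,[-0.06,-0.5,0.0],[0,0,0]],
  [0,[-0.06,-0.5,0.2],[-0.894,0.107,0]],
  [0,[0,0,0.5],[-0.894,0.107,0]],
])

```text
clock: 13.9
eef_pos: [529.4, -168.4, 127.9]
tool_rot: [-3.137, -0.119, 1.446]
force: [0.7, 0.4, -1.3]
width: 18.7
gripper_force: 59.3
```

>>> send_rows([
  [0,[0,0,0.5],[-0.894,0.107,0]],
  [0,[0,0,0],[0,0,0]],
])

```text
clock: 14.15
eef_pos: [533.3, -162.4, 161.2]
tool_rot: [3.138, -0.043, 1.457]
force: [0.2, -0.0, -0.9]
width: 18.9
gripper_force: 59.3
```

```bash
python3 lip.py; python3 blade.py
```

```text
scene [(-64, 27, np.float64(134.9)), (-56, 44, np.float64(133.0)), (-48, 45, np.float64(132.7)), (-40, 61, np.float64(131.9)), (-32, 59, np.float64(130.8)), (-24, 64, np.float64(129.4)), (-16, 62, np.float64(128.4)), (-8, 58, np.float64(127.8)), (0, 58, np.float64(126.6)), (8, 62, np.float64(125.0)), (16, 62, np.float64(124.3)), (24, 67, np.float64(123.3)), (32, 66, np.float64(122.5))]
side [(-64, 16, np.float64(132.3)), (-56, 37, np.float64(117.0)), (-48, 37, np.float64(128.6)), (-40, 17, np.float64(129.0)), (-32, 16, np.float64(128.1)), (-24, 18, np.float64(126.9)), (-16, 17, np.float64(126.5)), (-8, 14, np.float64(125.3)), (0, 14, np.float64(124.2)), (8, 17, np.float64(123.6)), (16, 13, np.float64(121.7)), (24, 11, np.float64(120.6)), (32, 12, np.float64(119.8))]
[ 531.2 -163.8  158.9] [-3.14  -0.044  1.454] 14.25 [ 1.5 -0.3 -0.7] [-0.09  0.03 -0.05]
[ 531.2 -163.8  158.9] [-3.1402 -0.0443  1.4541] 18.9 14.25 [ 1.5 -0.3 -0.7]
wrist 7851 x range [ 11.3 102.7] y at tip -1.0 yawdeg -0.02 topz tip 4.6 pitchdeg 0.78
scene 138 x range [ 21.9 101.8] y at tip 0.9 yawdeg -0.09 topz tip 4.68 pitchdeg -0.27
side 24 x range [ 34.7 101. ] y at tip -6.2 yawdeg 6.09 topz tip 7.36 pitchdeg -1.49
```

The cover stays up, tilted about 7°, without the tool. Next I return the pry to the mat.

>>> send_rows([
  [0,[0,0,0],[-0.5,0.06,0]],
  [0,[-0.072,-0.123,-0.057],[0,0,-0.948]],
  [0,[-0.072,-0.123,-0.057],[0,0,-0.948]],
  [0,[-0.072,-0.123,-0.057],[0,0,-0.948]],
  [0,[-0.072,-0.123,-0.057],[0,0,-0.948]],
  [0,[-0.072,-0.123,-0.057],[0,0,-0.948]],
  [0,[-0.072,-0.123,-0.057],[0,0,-0.948]],
  [0,[-0.072,-0.123,-0.057],[0,0,-0.948]],
])

```text
clock: 15.4
eef_pos: [500.6, -216.0, 134.4]
tool_rot: [-3.14, 0.001, 0.871]
force: [-0.4, 0.1, -1.2]
width: 18.7
gripper_force: 59.3
```

>>> send_rows([
  [0,[-0.072,-0.123,-0.057],[0,0,-0.948]],
  [0,[-0.072,-0.123,-0.057],[0,0,-0.948]],
  [0,[-0.072,-0.123,-0.057],[0,0,-0.948]],
  [0,[-0.072,-0.123,-0.057],[0,0,-0.948]],
  [0,[-0.072,-0.123,-0.057],[0,0,-0.948]],
  [0,[-0.072,-0.123,-0.057],[0,0,-0.948]],
  [0,[-0.072,-0.123,-0.057],[0,0,-0.948]],
])

```text
clock: 16.27
eef_pos: [470.3, -267.5, 110.5]
tool_rot: [-3.14, 0.002, 0.292]
force: [0.2, 0.6, -1.2]
width: 18.6
gripper_force: 59.3
```

>>> send_rows([
  [0,[-0.072,-0.123,-0.057],[0,0,-0.948]],
  [0,[-0.072,-0.123,-0.057],[0,0,-0.948]],
  [0,[-0.072,-0.123,-0.057],[0,0,-0.948]],
  [0,[-0.072,-0.123,-0.057],[0,0,-0.948]],
  [0,[-0.072,-0.123,-0.057],[0,0,-0.948]],
  [0,[-0.072,-0.123,-0.057],[0,0,-0.948]],
  [0,[0,0,0],[0,0,0]],
  [0,[0,0,0],[0,0,0]],
])

```text
clock: 17.27
eef_pos: [445.3, -310.8, 90.7]
tool_rot: [-3.141, 0.001, -0.199]
force: [0.4, 0.5, -0.9]
width: 18.7
gripper_force: 59.3
```

>>> send_rows([
  [0,[0,0,-0.4],[0,0,0]],
  [0,[0,0,-0.4],[0,0,0]],
  [0,[0,0,-0.2],[0,0,0]],
  [0,[0,0,-0.06],[0,0,0]],
  [0,[0,0,0],[0,0,0]],
])

```text
clock: 17.9
eef_pos: [445.8, -311.2, 27.9]
tool_rot: [3.141, -0.001, -0.2]
force: [-0.4, -0.3, -1.0]
width: 19.0
gripper_force: 59.3
```

>>> send_rows([
  [0,[0,0,-0.015],[0,0,0]],
  [0,[0,0,0],[0,0,0]],
  [40,[0,0,0],[0,0,0]],
  [40,[0,0,0],[0,0,0]],
  [40,[0,0,0],[0,0,0]],
  [40,[0,0,0.3],[0,0,0]],
  [40,[0,0,0.8],[0,0,0]],
  [40,[0,0,0.8],[0,0,0]],
])

```text
clock: 18.9
eef_pos: [445.4, -311.0, 142.9]
tool_rot: [3.142, 0.0, -0.201]
force: [-0.6, -0.2, 0.7]
width: 40.0
gripper_force: 0.0
```

```bash
python3 - <<'E'
from h import *
d=grab('wrist');P=cloud(d).reshape(-1,3);hsv=cv2.cvtColor(d['img'],cv2.COLOR_RGB2HSV).reshape(-1,3)
x,y,z=P.T;mt=(x>330)&(x<580)&(y>-390)&(y<-240)
for t,m in(('handle',mt&(z>25)&(z<45)&(hsv[:,1]>70)),('blade',mt&(z>10)&(z<30)&(hsv[:,1]<60)&(hsv[:,2]>90))):
    Q=P[m];print(t,len(Q),cv2.minAreaRect(Q[:,:2].astype(np.float32)),np.percentile(Q[:,2],[5,50,95]))
E
python3 lip.py
```

```text
handle 2104 ((421.10614013671875, -305.36639404296875), (20.000890731811523, 84.125732421875), 77.93222045898438) [29.17343808 31.17791474 32.3527344 ]
blade 2159 ((503.6982421875, -322.0365295410156), (15.958197593688965, 84.75040435791016), 78.5657730102539) [19.23919329 20.34736571 21.50252707]
scene [(-64, 27, np.float64(134.9)), (-56, 45, np.float64(133.1)), (-48, 44, np.float64(132.4)), (-40, 64, np.float64(132.1)), (-32, 57, np.float64(131.0)), (-24, 63, np.float64(129.6)), (-16, 60, np.float64(129.1)), (-8, 61, np.float64(127.8)), (0, 64, np.float64(126.8)), (8, 64, np.float64(125.5)), (16, 66, np.float64(124.2)), (24, 61, np.float64(123.4)), (32, 62, np.float64(122.3))]
side [(-64, 18, np.float64(130.7)), (-56, 36, np.float64(118.1)), (-48, 35, np.float64(128.3)), (-40, 16, np.float64(129.7)), (-32, 20, np.float64(128.9)), (-24, 15, np.float64(127.5)), (-16, 19, np.float64(126.2)), (-8, 16, np.float64(125.0)), (0, 12, np.float64(124.0)), (8, 16, np.float64(122.8)), (16, 10, np.float64(121.9)), (24, 12, np.float64(120.4)), (32, 11, np.float64(119.9))]
[ 447.1 -312.2  144.2] [ 3.139 -0.006 -0.2  ] 19.05 [-0.4  0.3 -0.4] [0.03 0.01 0.02]
```

>>> send_rows([
  [40,[0.096,0.334,0.3],[0,0,0.948]],
  [40,[0.096,0.334,0.3],[0,0,0.948]],
  [40,[0.096,0.334,0.3],[0,0,0.948]],
  [40,[0.096,0.334,0.3],[0,0,0.948]],
  [40,[0.096,0.334,0],[0,0,0.948]],
  [40,[0.096,0.334,0],[0,0,0.948]],
  [40,[0.096,0.334,0],[0,0,0.948]],
])

```text
clock: 19.92
eef_pos: [485.7, -169.2, 211.8]
tool_rot: [-3.14, 0.001, 0.384]
force: [0.1, -0.3, -0.2]
width: 39.9
gripper_force: 0.0
```

>>> send_rows([
  [40,[0.096,0.334,0],[0,0,0.948]],
  [40,[0.096,0.334,0],[0,0,0.948]],
  [40,[0.096,0.334,0],[0,0,0.948]],
  [40,[0.096,0.334,0],[0,0,0.948]],
  [40,[0.096,0.334,0],[0,0,0.948]],
  [40,[0.096,0.334,0],[0,0,0.948]],
  [40,[0.096,0.334,0],[0,0,0.948]],
])

```text
clock: 20.8
eef_pos: [526.6, -29.1, 212.7]
tool_rot: [3.141, -0.0, 0.964]
force: [0.2, -0.6, 0.5]
width: 40.0
gripper_force: 0.0
```

>>> send_rows([
  [40,[0.096,0.334,0],[0,0,0.948]],
  [40,[0.096,0.334,0],[0,0,0.948]],
  [40,[0.096,0.334,0],[0,0,0.948]],
  [40,[0.096,0.334,0],[0,0,0.948]],
  [40,[0.096,0.334,0],[0,0,0.948]],
  [40,[0.096,0.334,0],[0,0,0.948]],
  [40,[0,0,0],[-0.993,0.119,0]],
  [40,[0,0,0],[-0.48,0.058,0]],
])

```text
clock: 21.8
eef_pos: [561.1, 91.7, 212.6]
tool_rot: [-3.141, 0.131, 1.459]
force: [-0.4, 0.2, -0.3]
width: 40.3
gripper_force: 0.0
```

```bash
cat > ridge.py <<'E'
from h import *
from scipy.spatial.transform import Rotation as R
s=sensors.read_state();e=np.array(s['eef_pos']);T=R.from_euler('xyz',s['tool_rot']).as_matrix()
print(e.round(1),np.round(s['tool_rot'],3),s['clock'],np.round(s['width'],1))
d=grab('wrist');cv2.imwrite('pics/w5.png',d['img'][:,:,::-1])
P=cloud(d);L=(P-e)@T;hsv=cv2.cvtColor(d['img'],cv2.COLOR_RGB2HSV)
g=(hsv[...,1]<60)&(hsv[...,2]>75)&(abs(L[...,0])<100)&(abs(L[...,1])<60)&(L[...,2]>25)
Q=L[g];h,b=np.histogram(Q[:,2],np.arange(25,130,2));print([(int(a),int(c)) for a,c in zip(b,h) if c>60])
O=np.array([561.3,81.8,0]);c,s_=np.cos(np.radians(83.2)),np.sin(np.radians(83.2))
x=(P-O)@np.array([c,s_,0]);y=(P-O)@np.array([-s_,c,0]);z=P[...,2]
m=(abs(y)<34)&(abs(y)>12)&(x>-55)&(x<30)&g
p=np.polyfit(x[m],z[m],1);print('plate slope deg',np.degrees(np.arctan(p[0])),'z at x=4',np.polyval(p,4))
r=g&(z>np.polyval(p,x)+10)&(abs(y)<20)&(x<60)&(x>-30)
Q=P[r];print('ridge world',cv2.minAreaRect(Q[:,:2].astype(np.float32)),Q.mean(0));Q=L[r];print('ridge tool',cv2.minAreaRect(Q[:,:2].astype(np.float32)),Q.mean(0))
E
python3 ridge.py
```

```text
[561.1  91.7 212.6] [-3.141  0.131  1.459] 21.8 40.3
[(67, 63), (69, 967), (71, 116), (81, 62), (83, 2666), (85, 9941), (87, 1023), (89, 586), (91, 374), (93, 1999), (95, 2723), (97, 1030)]
plate slope deg -7.474635475041417 z at x=4 126.77426071011283
ridge world ((562.0438232421875, 90.13325500488281), (49.96179962158203, 11.595975875854492), 83.29962158203125) [562.0423808  91.8150469 141.8368221]
ridge tool ((8.009685516357422, 1.1385488510131836), (50.36566925048828, 11.595922470092773), 0.2882932722568512) [ 9.48620607  0.9485684  70.15580187]
```

View pics/w5.png

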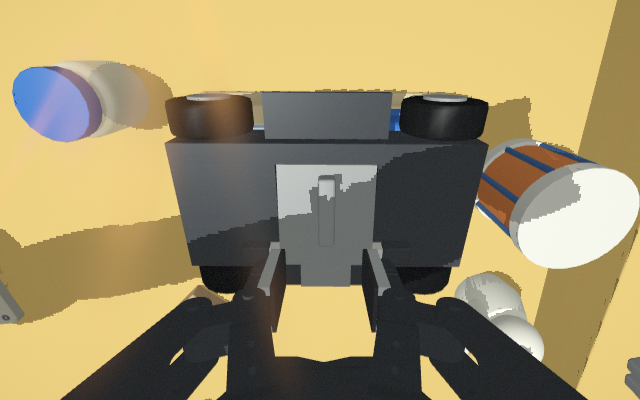

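The wrist picture shows the cover tilted at (326,225) with the ridge at (326,210), centred between the fingers in y. Catches and drum are clear of the grip. I go down and grip the ridge.

>>> send_rows([
  [40,[0.017,-0.013,-0.3],[0,0,0]],
  [40,[0,0,-0.4],[0,0,0]],
  [40,[0,0,-0.25],[0,0,0]],
  [40,[0,0,-0.1],[0,0,0]],
  [40,[0,0,-0.05],[0,0,0]],
  [40,[0,0,0],[0,0,0]],
])

```text
clock: 22.6
eef_pos: [562.1, 89.0, 147.1]
tool_rot: [3.141, 0.129, 1.454]
force: [0.4, 0.1, -0.7]
width: 40.0
gripper_force: 0.0
```

>>> send_rows([
  [25,[0,0,0],[0,0,0]],
  [0,[0,0,0],[0,0,0]],
  [0,[0,0,0],[0,0,0]],
  [0,[0,0,0],[0,0,0]],
  [0,[0,0,0],[0,0,0]],
])

```text
clock: 23.22
eef_pos: [562.3, 89.0, 147.2]
tool_rot: [3.141, 0.129, 1.454]
force: [0.7, -0.3, 5.7]
width: 10.2
gripper_force: 60.3
```

>>> send_rows([
  [0,[0,0,0.1],[0,0,0]],
  [0,[0,0,0.2],[0,0,0]],
  [0,[0,0,0.3],[0,0,0]],
  [0,[0,0,0.5],[0,0,0]],
  [0,[0,0,0],[0,0,0]],
])

```text
clock: 23.85
eef_pos: [563.0, 89.2, 215.2]
tool_rot: [3.138, 0.128, 1.454]
force: [-0.4, -0.0, -0.2]
width: 10.1
gripper_force: 59.6
```

```bash
cat > held.py <<'E'
from h import *
from scipy.spatial.transform import Rotation as R
s=sensors.read_state();e=np.array(s['eef_pos']);T=R.from_euler('xyz',s['tool_rot']).as_matrix()
for n in('scene','side','wrist'):
    d=grab(n);P=cloud(d);L=(P-e)@T;hsv=cv2.cvtColor(d['img'],cv2.COLOR_RGB2HSV)
    m=(abs(L[...,0])<75)&(abs(L[...,1])<40)&(L[...,2]>8)&(L[...,2]<40)&(hsv[...,1]<70)&(hsv[...,2]>70)
    Q=L[m]
    if len(Q)<40: print(n,len(Q));continue
    A=np.c_[Q[:,:2],np.ones(len(Q))];w=np.ones(len(Q),bool)
    for i in range(5):
        c=np.linalg.lstsq(A[w],Q[w,2],rcond=None)[0];w=abs(A@c-Q[:,2])<2.5
    print(n,w.sum(),'plate slope tool x,y deg',np.degrees(c[:2]).round(1),'z',c[2].round(1),cv2.minAreaRect(Q[w][:,:2].astype(np.float32)))
print(e.round(1),np.round(s['tool_rot'],3),np.round(s['width'],1),s['clock'])
E
python3 held.py
```

```text
scene 127 plate slope tool x,y deg [ 0.5 -0.4] z 21.0 ((16.45962142944336, -8.731056213378906), (53.45269012451172, 31.642059326171875), 88.9323501586914)
side 30 plate slope tool x,y deg [-2.7 -0.5] z 25.8 ((-9.72857666015625, -3.218414306640625), (85.53276824951172, 72.12330627441406), 0.9529179930686951)
wrist 9643 plate slope tool x,y deg [0.2 0.2] z 23.4 ((-16.327377319335938, -2.4972305297851562), (72.30081939697266, 100.76744842529297), 89.97438049316406)
[563.   89.2 215.2] [3.138 0.128 1.454] 10.1 23.85
```

>>> send_rows([
  [0,[-0.102,0.405,0],[0.74,-0.09,0]],
  [0,[-0.102,0.405,0],[0.74,-0.09,0]],
  [0,[-0.102,0.405,0],[0,0,0.57]],
  [0,[-0.102,0.405,0],[0,0,0.57]],
  [0,[-0.102,0.405,0],[0,0,0]],
  [0,[-0.102,0.405,0],[0,0,0]],
  [0,[-0.102,0.405,0],[0,0,0]],
  [0,[-0.102,0.405,-0.1],[0,0,0]],
])

```text
clock: 25.0
eef_pos: [512.1, 286.2, 206.7]
tool_rot: [3.141, -0.001, 1.558]
force: [0.7, 0.3, 0.3]
width: 10.2
gripper_force: 59.6
```

>>> send_rows([
  [0,[-0.102,0.405,-0.2],[0,0,0]],
  [0,[-0.102,0.405,-0.3],[0,0,0]],
  [0,[-0.102,0.405,-0.3],[0,0,0]],
  [0,[-0.102,0.405,-0.3],[0,0,0]],
  [0,[0,0,-0.4],[0,0,0]],
  [0,[0,0,0],[0,0,0]],
  [0,[0,0,0],[0,0,0]],
])

```text
clock: 25.88
eef_pos: [488.7, 381.0, 117.1]
tool_rot: [3.141, -0.001, 1.554]
force: [0.3, -0.3, -0.7]
width: 9.8
gripper_force: 59.6
```

```bash
python3 held.py; python3 - <<'E'
from h import *
d=load('scene');cv2.imwrite('pics/sc6.png',cv2.resize(d['img'][230:400,330:560,::-1],None,fx=3,fy=3))
E
```

```text
scene 522 plate slope tool x,y deg [-0.1  0.8] z 21.2 ((-17.79586410522461, 0.6916389465332031), (99.77082061767578, 71.68120574951172), 0.5056357383728027)
side 135 plate slope tool x,y deg [0.3 0.2] z 23.1 ((-18.318470001220703, -8.213653564453125), (60.071571350097656, 100.7467269897461), 86.97528076171875)
wrist 9353 plate slope tool x,y deg [ 0.1 -0.1] z 20.4 ((-16.4727783203125, -0.30353546142578125), (101.38929748535156, 72.2873764038086), 0.1531958431005478)
[488.7 381.  117.1] [ 3.141e+00 -1.000e-03  1.554e+00] 9.8 25.875
```

View pics/sc6.png

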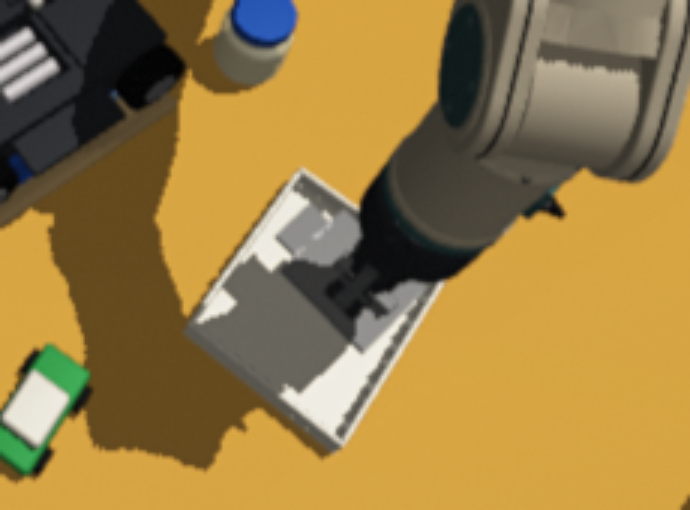

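The cover is held level and centred over the tray, inside the walls. Lowering.

>>> send_rows([
  [0,[0,0,-0.5],[0,0,0]],
  [0,[0,0,-0.5],[0,0,0]],
  [0,[0,0,-0.25],[0,0,0]],
  [0,[0,0,-0.06],[0,0,0]],
  [0,[0,0,0],[0,0,0]],
])

```text
clock: 26.65
eef_pos: [488.9, 380.9, 38.8]
tool_rot: [3.14, -0.001, 1.554]
force: [1.2, 0.5, -0.6]
width: 10.3
gripper_force: 59.6
```

>>> send_rows([
  [0,[0,0,-0.04],[0,0,0]],
  [0,[0,0,0],[0,0,0]],
])

```text
clock: 26.9
eef_pos: [488.6, 380.8, 36.3]
tool_rot: [3.141, -0.001, 1.554]
force: [0.6, 0.2, -0.0]
width: 10.0
gripper_force: 59.6
```

>>> send_rows([
  [0,[0,0,-0.03],[0,0,0]],
  [0,[0,0,0],[0,0,0]],
])

```text
clock: 27.15
eef_pos: [488.3, 380.6, 33.9]
tool_rot: [3.141, -0.001, 1.554]
force: [-0.2, 0.3, 0.1]
width: 10.0
gripper_force: 59.6
```

>>> send_rows([
  [0,[0,0,-0.02],[0,0,0]],
  [0,[0,0,0],[0,0,0]],
])

```text
clock: 27.4
eef_pos: [488.3, 380.6, 32.6]
tool_rot: [3.142, -0.001, 1.554]
force: [-0.1, -0.4, 0.1]
width: 10.1
gripper_force: 59.6
```

>>> send_rows([
  [0,[0,0,-0.015],[0,0,0]],
  [0,[0,0,0],[0,0,0]],
  [35,[0,0,0],[0,0,0]],
  [35,[0,0,0],[0,0,0]],
  [35,[0,0,0],[0,0,0]],
  [35,[0,0,0.2],[0,0,0]],
  [35,[0,0,0.7],[0,0,0]],
  [35,[0,0,0.9],[0,0,0]],
])

```text
clock: 28.4
eef_pos: [487.8, 380.1, 140.7]
tool_rot: [-3.14, 0.001, 1.554]
force: [0.4, 0.9, -0.4]
width: 35.2
gripper_force: 0.0
```

>>> send_rows([
  [35,[-0.3,-0.3,0.8],[0,0,0]],
  [35,[-0.3,-0.7,0.3],[0,0,0]],
  [35,[0,-0.7,0],[0,0,0]],
  [35,[0,-0.7,0],[0,0,0]],
  [35,[0,0,0],[0,0,0]],
  [35,[0,0,0],[0,0,0]],
])

```text
clock: 29.15
eef_pos: [452.7, 237.5, 206.6]
tool_rot: [3.14, -0.002, 1.554]
force: [0.1, 0.3, 1.0]
width: 35.0
gripper_force: 0.0
```

```bash
python3 - <<'E'
from h import *
d=grab('scene');cv2.imwrite('pics/sc7.png',d['img'][:,:,::-1])
P=cloud(d).reshape(-1,3);h=cv2.cvtColor(d['img'],cv2.COLOR_RGB2HSV).reshape(-1,3);x,y,z=P.T
m=(x>400)&(x<580)&(y>290)&(y<440)&(z>7.5)&(z<16)&(h[:,1]<60)&(h[:,2]<185);Q=P[m]
print(len(Q),cv2.minAreaRect(Q[:,:2].astype(np.float32)),np.percentile(Q[:,2],[5,50,95]),np.degrees(np.linalg.lstsq(np.c_[Q[:,:2],np.ones(len(Q))],Q[:,2],rcond=None)[0][:2]))
print(sensors.read_state()['clock'])
E
```

```text
1134 ((493.7996520996094, 366.4140930175781), (168.5330810546875, 129.02218627929688), 8.867085456848145) [ 8.23143653 11.09059491 14.48520614] [-0.10294525  0.05275513]
29.2
```

View pics/sc7.png

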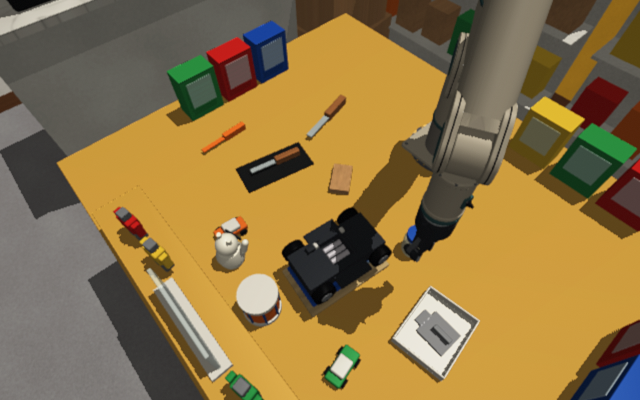

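The picture shows the cover flat and ridge up in the tray at (437,330), the pry on the mat at (275,160), and the bystanders where they were. I'm handing in.

```bash
python3 -c "
from h import *
print(ctrl.finish_job())"
```

```text
the job is handed in; nothing more can be done
None
```

I handed the job in at about 29 s of the 72 s allowed: I levered the cover loose with the pry tool and laid it flat, ridge up, in the tray, with the tool back on the mat and the other toys where they were; no verdict came back.

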